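Bolt the craft-knife chest

ROBOT

A 6-joint arm with a two-finger parallel gripper is mounted at the origin on the work surface. World frame = base frame: x ahead of the robot, y to its left, z up, the work surface at z = 0. Lengths are in mm, angles in rad, forces in N, time in s.
With the tool pointing down it reaches from about 200 to 875 mm from the base axis. Payload 3.4 kg.
Tool frame: the origin (TCP) lies at the very end of the fingers, on their centre line; the grasp point (between the pads) lies 19 mm behind it; z points along the fingers, y is the direction in which the jaws open and shut (so a half turn about z gives the same grasp; the last joint's range is limited). The gripper opens to 94 mm and grips with 3 to 60 N. Pads are 16 mm wide; open, the fingers measure 119 mm over their backs; the gripper's body (75 mm by 177 mm) begins 78 mm behind the grasp point.
Start: joints at [1.109, 0.276, 1.505, -0, 1.361, -0.121], TCP at [192.208, 541.961, 205.493] pointing down, gripper open.
Joint ranges: [-2.89, 2.89], [-0.75, 2.08], [0.22, 2.7], [-1.18, 4.32], [0.11, 2.71], [-2.7, 2.7]. Speed limits (rad/s): [2.57, 2.57, 3.14, 3.14, 3.14, 3.14].

INTERFACE

Orientations are given as [roll, pitch, yaw] about the fixed x, y, z axes, in that order (R = Rz(yaw) Ry(pitch) Rx(roll)).
In Python, from cell import * gives the robot as it stands.
- The arm moves only by the tool step_arm, never from a script. Its argument "motion" is a list of rows, each a list of 2 entries, a list of its own where there are three numbers: the shift along the tool's x, y, z in cm, then the turn about the tool's z in degrees. A call has 1 to 10 rows; each row is the pose to reach, as a shift and turn from the pose commanded when the call began, along the tool's axes at that moment; what a row does not reach only later rows make up. A row lasts 1/8 s, in which the tool goes at most 62.5 mm and 10.7 degrees, less where a joint would pass 70% of its speed; a pose out of reach is approached as far as the arm can. A call with a gripper value outside its range is refused whole. "jaw" is the finger opening in cm, from 0 to 9.4, set as the call begins (left out, the last holds). The fingers move at their own pace and stop on an object; the grip force is fixed at half the most. Time passes only in rows, so rows that repeat a pose let the fingers close. It gives the time, the measured TCP pose, the force and the opening at its end, in the units of the state.
- read_state(): the state, without advancing time (a new reading comes with each control period).
- get_image(name): name is "scene" or "top" or "wrist"; returns (picture, depth): 400x640x3 uint8, red, green, blue; 400x640 float32, mm along the optical axis (not along the pixel's ray), 0 where there is no reading.
- get_calibration(name): a dict with "K" (3x3 intrinsics, pixels), "pose" (4x4, takes a point from camera to world coordinates). Camera axes: x right, y up, looking along -z (the intrinsics and any distortion apply to the point x, -y, -z); pixel columns grow to the right and rows downward; lengths in mm; the calibration is good to about 2 mm. A picture is of the moment at which its call begins: read the wrist's pose just before it. get_calibration takes no time and is no camera call; for the wrist camera it gives the pose at the moment of the call.
- job_done(): hands the job in, once; it reports no verdict.
Trained networks look in the newest picture that a camera, given by its name, has taken for a name from the list of things; names that differ only in an ending like _2 or _b are one class to them, and where a whole thing is asked for, a point or a joint stands for the part that bears it (a point fixed in the world has none). Each returns a list of dicts, best first, with "conf" (0 to 1); they miss things now and then, are a little off and sometimes report something else, mostly with a low value. They report only what shows in the picture. A call takes as long as a camera call.
- look_for(query, camera): "extent" ([left, top, width, height] in pixels, round what is visible of it).
- pinpoint(query, camera): "centre" ([row, column] in pixels: a listed point, or the origin of a listed thing).
The state is a dict: "t": time; "qpos": joint angles; "joint_vel": joint speeds; "effort": joint torques, N m; "ee_pos": TCP position; "ee_rot": TCP orientation; "contact_force": force on the tool from outside, world axes, zero at the start; "moment": the same for the moment, N m; "finger_gap": finger opening in mm.
Only numpy, scipy, OpenCV 4.12 (cv2) and the standard library are available. Lean on these libraries where they do the work, as an engineer would, in place of code of your own. Each camera call takes 0.05 s, during which the arm holds its last target. There are 200 camera calls.

TASK

Bolt the plywood craft-knife chest shut: lift the bolt's handle up out of its notch, hold the sprung lid down while you push the bolt through the keeper on the front rail until it stops, then lower the handle fully into the front notch so that the bolt cannot slide back. Work by feel and gently: never ram or force the bolt, its handle or the lid, and leave everything lying on and around the chest where it is.

Things in the scene. Friction and masses are not known exactly. Their poses are not given: they have to be found in the camera images.
- chest: Plain plywood chest, 300 mm (its x) by 340 mm (its y), fixed to the table. Origin: centre of its underside; its front (-x side) looks roughly to the robot. Its top, 130 mm up, is a fixed front rail (chest x -150 to -90 mm) and behind it the hinged lid (chest x -87 to +150 mm), which carries the barrel bolt along the chest's x, in the middle (y 0).
- lid (a joint): Angle of the lid, rad, about its hinge at the chest's back edge (chest x +150, z 130 mm). 0 = down on its rest, level with the rail; grows as it rises. Unbolted, spring buffers hold its front edge 6 to 11 mm proud (0.025 to 0.045 rad). Pressing it down at the bolt takes a force that grows evenly to 13 to 18 N; then it meets its rest and is rigid.
- lid_board: The lid's plywood board, 237 mm by 340 mm, 12 mm thick. Origin: on the hinge line, middle, at the level of its top face; -x along the lid to its free front edge, z normal to it.
- frame: The plywood ledge inside the chest on which the lid's front edge comes to rest, top 118 mm above the table. Origin as the chest's.
- barrel: Steel barrel of the bolt, fixed on the lid: a tube 22 mm across, 110 mm long along the chest's x, on a plate 120 x 48 mm, top 27 mm above the lid. Origin: on its axis, 16 mm above the lid, at the middle of the rear notch (chest x -5 mm). A slot along its top joins two notches 8.6 mm wide cut down its -y side. Between them its side stops the handle unless turned up by over 0.78 rad.
- front_notch (a point): On the barrel's axis at the middle of the front notch, 45 mm ahead of the rear one (chest x -50 mm), moving with the lid. The slot ends with the notches' outer walls, so a bolt pushed until it stops has its handle in line with the notch, ready to be lowered.
- bolt_slide (a joint): How far the bolt is pushed forward (to the chest's -x), m. 0 = drawn, handle at the rear notch; 0.045 = shot, handle at the front notch; the slot's ends stop it at about -0.0008 and 0.0458. It slides with about 2 N of friction, several N more when the lid's springs press it up against the keeper.
- handle (a joint): Angle of the handle, rad, about the bolt's axis. 0 = down in a notch, pointing to the chest's -y side and 20 degrees (0.349 rad) up from level; grows as it is lifted, to 1.134 (85 degrees from level) at its stop. It turns freely, falls back by its own weight when let go (unless jammed against a slot wall), and can travel along the slot above about 0.78.
- bolt_rod: The round steel bolt, 12 mm thick, on the axis of the barrel, with a flat front end. Origin: on the axis at the handle's root; the front end lies 77 mm ahead of it (chest -x), i.e. just out of the barrel when drawn, and 40 mm beyond the lid's edge when shot.
- knob: Round steel knob of the handle, a 16 mm ball on a 7 mm stem, centre 40 mm from the bolt's axis. Origin: the ball's centre; z points outwards along the stem. With the handle down it is 30 mm above the lid and 38 mm to the chest's -y side of the axis; it can be pinched from above with the fingers closing along the chest's x, and the ball turns between them.
- keeper: The steel keeper on the front rail: a staple 20 mm deep (chest x -118 to -98 mm), 24 mm wide and 29 mm high. Origin: on the rail's top face under the staple's middle. Its hole is 16 mm wide, and its underside (top of the hole) is 23.6 mm above the rail: it takes the 12 mm bolt only while the lid there is down to within 1.6 mm of level.
- keeper_hole (a point): Middle of the bolt's place in the keeper's rear (lid side) mouth, 16 mm above the rail; with the lid down the bolt's axis passes through it.
- tape_mid (a point): a cream roll of masking tape lying flat on the lid, 84 mm across, 24 mm high; the point is its centre, half-way up
- eraser_mid (a point): a white eraser in a blue sleeve lying on the lid, 22 x 48 x 13 mm; the point is its centre
- glue_stick_mid (a point): a white and orange glue stick standing on the chest's front rail, 27 mm across, 68 mm high; the point is its centre, half-way up
- tub_mid (a point): a green tub with a white lid on the table, 66 mm across, 66 mm high; the point is its centre, half-way up
- glue_bottle_mid (a point): a white glue bottle standing on the table, 54 mm across, 150 mm high; the point is half-way up
- ink_jar_mid (a point): a small black ink jar standing on the chest's front rail, 40 mm across, 46 mm high; the point is half-way up

How it is judged (in metres and radians):
On the way, in this order (a step that is already met when the one before it is completed fails the run):
1. the handle is lifted out of the rear notch (value of joint handle above 0.7 rad and value of joint bolt_slide below 0.01 m), for 0.1 s.
2. the bolt is pushed forward through the keeper, the handle still up (value of joint bolt_slide above 0.042 m and value of joint handle above 0.6 rad), for 0.1 s.
At the end, for the whole second after the job is handed in: The bolt is through the keeper (pushed forward by more than 42 mm), its handle lies fully down in the front notch (within 0.15 rad of its lowest), and the lid is held down (less than 0.016 rad, about 4 mm at its front edge) (value of joint bolt_slide above 0.042 m and value of joint handle below 0.15 rad and value of joint lid below 0.016 rad); the robot touches nothing.
It fails at once if the handle is forced against the barrel with more than 40 N (contact force between knob and barrel above 40 N).
It fails at once if the bolt is forced against the keeper with more than 25 N (contact force between bolt_rod and keeper above 25 N).
It fails at once if the lid is pressed onto its rest with more than 25 N (contact force between lid_board and frame above 25 N).
It fails at once if something lying on or around the chest is moved by more than 25 mm (distance of any of tape_mid, eraser_mid, glue_stick_mid, tub_mid, glue_bottle_mid, ink_jar_mid from where it was at the start of the episode above 0.025 m).
It also fails if it takes over 58 s, if anything falls off the work surface, if the arm or the gripper's body presses on something with over 40 N, if the wrist force passes 120 N, or if a joint passes its speed limit or range.

## Working session

There is one attempt and no reset: what is moved stays moved. The work goes in short steps, Python scripts to look and compute and a tool call to move; the robot and the scene stay as the last step left them, time stands still between calls to the robot, and variables do not carry over. Pictures are saved under pics/ and viewed, about 8 in all and at most 12, crops included, and the job is handed in when it is done.

Besides the shell and the picture viewer there is one more tool, called after ">>>" by a JSON object that holds its "name" and its "arguments". step_arm: Moves the arm, as the interface text tells. Its arguments: {"type":"object","properties":{"motion":{"type":"array"},"jaw":{"type":"number"}},"required":["motion"]}

```bash
mkdir -p pics; ls; cat > h.py <<'E'
from cell import *
import numpy as np, cv2
def shot(cam,name=None):
    im,d=get_image(cam)
    if name: cv2.imwrite('pics/'+name,im[:,:,::-1])
    return im,d
def world(cam,r,c,d,cal=None):
    cal=cal or get_calibration(cam);K=np.array(cal['K']);P=np.array(cal['pose'])
    x=(c-K[0,2])/K[0,0]*d;y=(r-K[1,2])/K[1,1]*d
    return (P@[x,-y,-d,1])[:3]
def dep(d,r,c,w=1):
    r,c=int(round(r)),int(round(c));p=d[max(r-w,0):r+w+1,max(c-w,0):c+w+1];p=p[p>0]
    return np.median(p) if len(p) else 0
E
python3 - <<'E'
from h import *
s=read_state();print({k:np.round(v,3) for k,v in s.items()})
for cam in ('top','scene'):
    im,d=shot(cam,cam+'1.png')
    print(cam,{k:np.round(v,2).tolist() for k,v in get_calibration(cam).items() if k in('K','pose','dist','distortion')})
    for q in ['knob','keeper','keeper_hole','front_notch','barrel','bolt_rod','lid_board','chest','tape_mid','eraser_mid','glue_stick_mid','ink_jar_mid']:
        for x in pinpoint(q,cam)[:1]:
            r,c=x['centre'];z=dep(d,r,c);print(q,round(x['conf'],2),np.round([r,c],1),np.round(world(cam,r,c,z),1))
E
```

```text
pics
{'t': np.float64(0.0), 'qpos': array([ 1.109,  0.277,  1.506,  0.   ,  1.361, -0.121]), 'joint_vel': array([ 0.001,  0.001,  0.002,  0.001, -0.002,  0.004]), 'effort': array([ 1.0000e-03, -4.0459e+01, -2.3723e+01,  7.0000e-02,  3.4000e-02,
       -0.0000e+00]), 'ee_pos': array([191.931, 541.432, 204.627]), 'ee_rot': array([-3.14 , -0.   ,  2.801]), 'contact_force': array([0.577, 1.284, 0.518]), 'moment': array([-0.018, -0.037, -0.06 ]), 'finger_gap': np.float64(94.118)}
top {'K': [[397.18, 0.0, 316.93], [0.0, 397.18, 195.0], [0.0, 0.0, 1.0]], 'pose': [[0.0, 1.0, -0.09, 461.84], [-1.0, 0.0, -0.02, -14.41], [-0.02, 0.09, 1.0, 1393.33], [0.0, 0.0, 0.0, 1.0]]}
knob 0.74 [160.9 337.4] [683.1 -57.7 144.9]
keeper 0.65 [238.7 323.4] [436.8 -13.3 130.2]
keeper_hole 0.63 [235.7 321. ] [446.6  -5.9 157.8]
front_notch 0.61 [215. 317.] [510.6   6.6 158.1]
barrel 0.74 [206.4 310.4] [537.2  27.1 159.9]
bolt_rod 0.44 [200.3 312.2] [556.1  21.5 162.8]
lid_board 0.81 [156.2 298.2] [725.8  76.5  -0. ]
chest 0.73 [204.1 314.4] [544.5  14.7 158.2]
tape_mid 0.56 [190.7 269.9] [589.  157.6 133.6]
eras
[... 190 characters left out ...]
[0.0, 484.84, 199.99], [0.0, 0.0, 1.0]], 'pose': [[0.72, -0.41, 0.56, 1232.19], [0.69, 0.42, -0.59, -684.96], [0.01, 0.81, 0.58, 799.48], [0.0, 0.0, 0.0, 1.0]]}
knob 0.57 [181.  301.6] [554.8  -4.3 170.2]
keeper 0.61 [177.7 274.6] [456.5  -2.1 134.2]
keeper_hole 0.64 [177.1 273.5] [452.2  -2.  134. ]
front_notch 0.82 [175.7 290.2] [505.2   6.1 158.2]
barrel 0.58 [181.2 307.1] [552.6  16.6 158.9]
bolt_rod 0.47 [181.9 306.4] [551.5  15.3 156.9]
lid_board 0.96 [207.3 362.7] [691.7  59.7 129.5]
tape_mid 0.9 [171.3 355.4] [584.6 162.3 135.6]
eraser_mid 0.54 [221.7 318.4] [670.8 -69.8 148.2]
glue_stick_mid 0.64 [145.5 288.7] [415.6  88.2 174.9]
ink_jar_mid 0.82 [198.9 236.6] [ 485.7 -146.2  156.2]
```

```bash
python3 - <<'E'
import cv2,numpy as np
a=cv2.imread('pics/top1.png')[130:280,230:410];b=cv2.imread('pics/scene1.png')[110:260,210:390]
cv2.imwrite('pics/c1.png',np.vstack([cv2.resize(x,(0,0),fx=2.0*1,fy=2.0,interpolation=3) for x in(a,b)]) if 0 else np.hstack([cv2.resize(x,(400,333),interpolation=3) for x in(a,b)]))
E
```

```text
(no output)
```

View pics/c1.png

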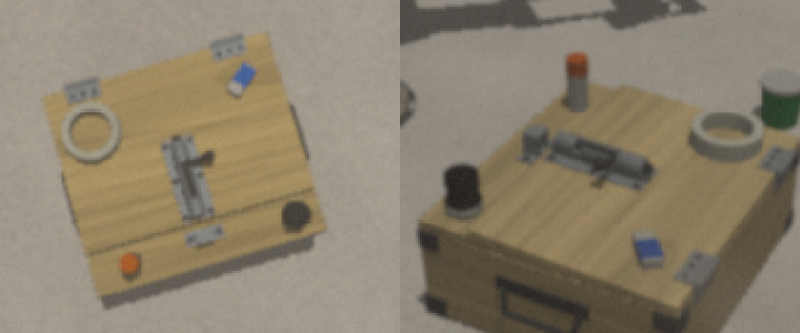

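View pics/scene1.png

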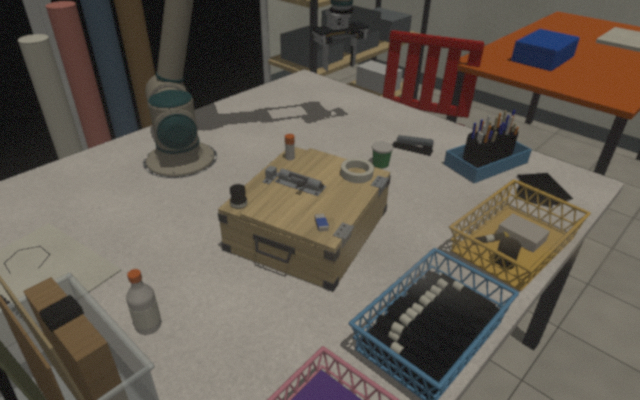

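The top view crop shows the bolt in the middle of the chest, with the chest yawed about +15°. The knob is at about (row 201, col 323) and the keeper at about (237, 322). The network's top-view "knob" (161, 337) is actually the eraser. Next I'll move over it for a closer wrist view.

>>> {"name": "step_arm", "arguments": {"motion": [[[0,0,-5],9],[[-4,-3,-9],18],[[-8,-6,-12],27],[[-13,-10,-13],36],[[-18,-14,-13],45],[[-23,-18,-13],55],[[-28,-22,-13],55],[[-33,-26,-13],55],[[-38,-30,-13],55],[[-43,-33,-13],55]], "jaw": 4.0}}

```text
t: 2.55
ee_pos: [484.2, 89.7, 336.0]
ee_rot: [3.14, -0.0, 1.84]
contact_force: [0.1, -0.3, -0.4]
finger_gap: 40.0
```

```bash
python3 - <<'E'
from h import *
s=read_state();print(s['t'],s['ee_pos'],s['ee_rot'],s['finger_gap'])
P=np.array(get_calibration('wrist')['pose']);print(np.round(P,3))
E
```

```text
2.55 [484.23128018  89.74862305 335.95097624] [ 3.14035260e+00 -1.84566314e-04  1.84039872e+00] 39.97284258021652
[[ 9.64000e-01 -2.57000e-01 -7.00000e-02  4.65126e+02]
 [ 2.66000e-01  9.32000e-01  2.46000e-01  1.62197e+02]
 [ 2.00000e-03 -2.56000e-01  9.67000e-01  5.15292e+02]
 [ 0.00000e+00  0.00000e+00  0.00000e+00  1.00000e+00]]
```

>>> {"name": "step_arm", "arguments": {"motion": [[[-3,1.5,0],0],[[-6,3,0],0],[[-6,3,0],0],[[-6,3,0],0]]}}

```text
t: 3.05
ee_pos: [527.9, 42.4, 335.4]
ee_rot: [-3.141, -0.001, 1.841]
contact_force: [-0.3, -0.4, 0.2]
finger_gap: 40.3
```

```bash
python3 - <<'E'
from h import *
s=read_state();print(s['t'],s['ee_pos'],s['ee_rot'],s['contact_force'])
cal=get_calibration('wrist')
im,d=shot('wrist','w1.png'); np.save('w1d.npy',d); import pickle; pickle.dump(cal,open('w1.pkl','wb'))
for q in ['knob','keeper','keeper_hole','front_notch','barrel','bolt_rod','handle','lid_board','eraser_mid','ink_jar_mid']:
    for x in pinpoint(q,'wrist')[:2]:
        r,c=x['centre'];z=dep(d,r,c);print(q,round(x['conf'],2),np.round([r,c],1),np.round(world('wrist',r,c,z,cal),1))
E
```

```text
3.05 [527.94211002  42.37817994 335.38414673] [-3.14096588e+00 -1.02886019e-03  1.84093974e+00] [-0.29652193 -0.4028612   0.2009197 ]
knob 0.51 [233.7 334.7] [564.5 -11.6 168.5]
keeper 0.95 [197.7 254.4] [452.5   4.4 157.7]
keeper_hole 0.58 [200.2 258.3] [454.4  -5.6 131.9]
front_notch 0.79 [202.4 295.9] [505.7  13.1 159.5]
barrel 0.69 [204.4 327.1] [545.4  20.7 157.3]
barrel 0.29 [116.5 233.9] [419.1  98.4 198.1]
bolt_rod 0.72 [201.1 329.1] [546.7  25.7 157.7]
bolt_rod 0.21 [272.9 391.6] [541.   79.6 438.8]Traceback (most recent call last):
  File "<stdin>", line 6, in <module>
ValueError: it knows: barrel, bolt_rod, chest, eraser_mid, frame, front_notch, glue_bottle_mid, glue_stick_mid, ink_jar_mid, keeper, keeper_hole, knob, lid_board, tape_mid, tub_mid
```

View pics/w1.png

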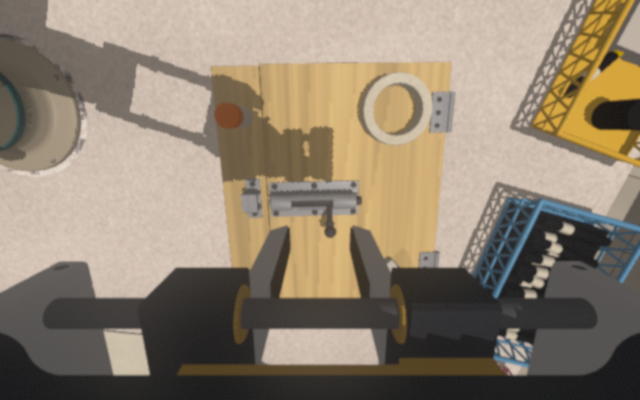

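```bash
python3 - <<'E'
from h import *
import pickle
cal=pickle.load(open('w1.pkl','rb'));d=np.load('w1d.npy')
K=np.array(cal['K']);P=np.array(cal['pose'])
r,c=np.mgrid[0:400,0:640]
X=np.stack([(c-K[0,2])/K[0,0]*d,-(r-K[1,2])/K[1,1]*d,-d,np.ones_like(d)],-1)@P.T
X=X[...,:3]
# lid plane
m=(r>215)&(r<235)&(c>350)&(c<420)|((r>70)&(r<170)&(c>340)&(c<362))
A=X[m];A=A[abs(A[:,2]-137)<12];co,*_=np.linalg.lstsq(np.c_[A[:,:2],np.ones(len(A))],A[:,2],rcond=None);print('lidplane',co,'n',len(A))
m=(r>130)&(r<240)&(c>222)&(c<250);print('rail z',np.median(X[m][:,2]))
# chest front & back edge: per row, first/last column on top
L=[];R=[]
for i in range(75,240,3):
    t=np.where((X[i,:,2]>120)&(X[i,:,2]<150)&(d[i]>0))[0]
    t=t[(t>200)&(t<460)]
    if len(t): L.append(X[i,t[0]+1]);R.append(X[i,t[-1]-1])
for n,E in(('front',L),('back',R)):
    E=np.array(E)[:,:2]
    for _ in range(3):
        p=np.polyfit(E[:,1],E[:,0],1);e=np.polyval(p,E[:,1])-E[:,0];E=E[abs(e)<max(2.5*np.std(e),.5)]
    print(n,p,'yaw',-np.degrees(np.arctan(p[0])),len(E),np.std(e))
# barrel crest
h=X[...,2]-(X[...,:2]@co[:2]+co[2])
m=(r>183)&(r<222)&(c>270)&(c<362)&(h>18)&(h<34)
B=X[m];p=np.polyfit(B[:,0],B[:,1],1);print('barrel axis',p,np.degrees(np.arctan(p[0])),B[:,0].min(),B[:,0].max(),'hmax',np.percentile(h[m],95))
m=(r>222)&(r<242)&(c>320)&(c<342)&(h>20)&(h<45)
print('knob',np.median(X[m],0),X[m].max(0),m.sum(), np.c_[r[m],c[m]].mean(0))
m=(r>175)&(r<222)&(c>238)&(c<264)&(X[...,2]>150)
print('keeper',X[m].mean(0),X[m].min(0),X[m].max(0))
E
```

```text
lidplane [-3.58817431e-02 -8.56944562e-03  1.55689665e+02] n 3226
rail z 129.88347053362912
front [-2.96386317e-01  4.04351285e+02] yaw 16.509102790071374 50 0.5047030820795416
back [-2.69541652e-01  7.10513007e+02] yaw 15.085095243454454 55 2.3916620393143075
barrel axis [   0.25650911 -114.94676871] 14.386709063407285 472.4185885767166 587.5328125939727 hmax 27.340388386715063
knob [556.55061134  -7.67117156 170.50852981] [564.99380224   0.91933419 174.17997722] 140 [229.95       329.66428571]
keeper [448.18964499  -1.24497846 163.70645684] [434.56848473 -17.28410103 151.22121471] [509.15745237 114.74180202 514.7978903 ]
```

The wrist view shows the bolt along image x, with the knob at (232, 331), the keeper at (198, 254) and the handle down at the rear notch. The depth fit gives a yaw of about 15.5° and a lid angle of about 0.037. The knob centre is at about (556.5, -11.5, 166), and its ball top at 174 agrees with that.

>>> {"name": "step_arm", "arguments": {"motion": [[[-3,0.7,4],0],[[-6,1.3,9],0],[[-6,1.3,13],0],[[-6,1.3,16],0],[[-6,1.3,18],0],[[-6,1.3,19.2],0],[[-6,1.3,19.2],0],[[-6,1.3,19.2],0]]}}

```text
t: 4.4
ee_pos: [557.9, -12.5, 144.4]
ee_rot: [3.14, 0.001, 1.841]
contact_force: [-0.7, -0.3, 0.3]
finger_gap: 39.9
```

```bash
python3 - <<'E'
from h import *
s=read_state();print(s['t'],s['ee_pos'],s['ee_rot'],s['contact_force'])
im,d=shot('wrist');cv2.imwrite('pics/w2.png',im[:,:,::-1])
print(pinpoint('knob','wrist')[:2])
E
```

```text
4.4 [557.8600629  -12.52036227 144.44275302] [3.13980566e+00 7.14785039e-04 1.84104903e+00] [-0.66791819 -0.31200953  0.29372281]
[{'centre': [250.8, 322.1], 'conf': 0.8}]
```

View pics/w2.png

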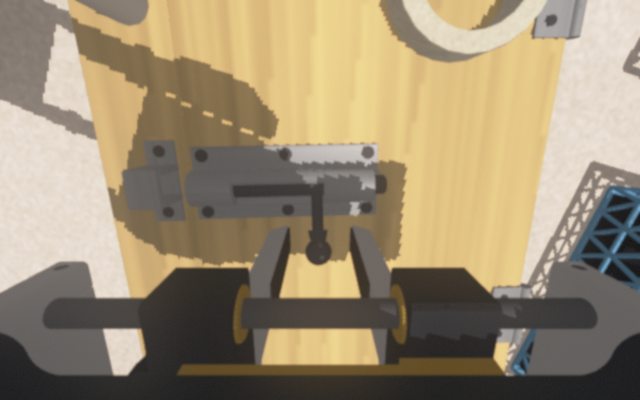

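```bash
python3 - <<'E'
from h import *
cal=get_calibration('wrist');K=np.array(cal['K']);P=np.array(cal['pose'])
for p in [(557.9,-12.5,144.4),(557.9,-12.5,166),(556.5,-11.5,166),(554.8,-4,166),(560,-19,166)]:
    q=np.linalg.inv(P)@[*p,1];print(p,'row,col',K[1,2]+K[1,1]*q[1]/q[2],K[0,2]-K[0,0]*q[0]/q[2])
im,d=shot('wrist')
rows=range(236,268,2);print([np.round(world('wrist',r,320,dep(d,r,320)),1).tolist() for r in rows])
E
```

```text
(557.9, -12.5, 144.4) row,col 239.15177373136126 317.85029393582187
(557.9, -12.5, 166) row,col 253.1445961270387 317.7394890576335
(556.5, -11.5, 166) row,col 251.09989336957076 315.93224437447134
(554.8, -4, 166) row,col 239.18063540463518 316.501228209948
(560, -19, 166) row,col 263.4640378064101 318.2347477270382
[[556.0, -1.0, 167.1], [556.4, -2.3, 167.1], [556.7, -3.4, 167.3], [556.8, -3.9, 169.0], [557.0, -4.5, 170.4], [557.2, -5.4, 171.1], [557.5, -6.4, 171.7], [557.7, -7.3, 172.2], [558.0, -8.3, 172.9], [558.3, -9.3, 173.2], [558.6, -10.3, 173.6], [558.9, -11.5, 173.6], [559.3, -13.1, 173.0], [559.7, -14.4, 172.8], [560.3, -16.5, 170.9], [565.8, -35.7, 135.8]]
```

The knob sits centred between the fingers: predicted at row 253 and seen at 251, with the ball top at z 173.6. Closing the jaws on it now.

>>> {"name": "step_arm", "arguments": {"motion": [[[0.1,0.1,0],0],[[0.1,0.1,0],0],[[0.1,0.1,0],0],[[0.1,0.1,0],0]], "jaw": 1.2}}

```text
t: 5.05
ee_pos: [557.3, -11.4, 143.4]
ee_rot: [-3.141, -0.0, 1.841]
contact_force: [-1.4, -0.9, 0.5]
finger_gap: 13.9
```

>>> {"name": "step_arm", "arguments": {"motion": [[[0,0,0],0],[[0,0,0],0]]}}

```text
t: 5.3
ee_pos: [557.3, -11.4, 143.3]
ee_rot: [-3.141, -0.0, 1.841]
contact_force: [-1.6, 0.0, 1.6]
finger_gap: 13.9
```

>>> {"name": "step_arm", "arguments": {"motion": [[[0.15,0,-0.4],0],[[0.48,0,-0.93],0],[[0.8,0,-1.35],0],[[1.19,0,-1.7],0],[[1.19,0,-1.7],0]]}}

```text
t: 5.92
ee_pos: [554.7, 0.7, 160.9]
ee_rot: [3.141, -0.0, 1.841]
contact_force: [-0.6, -1.0, -1.3]
finger_gap: 13.9
```

>>> {"name": "step_arm", "arguments": {"motion": [[[0.4,0,-0.3],0],[[0.88,0,-0.57],0],[[1.3,0,-0.73],0],[[1.74,0,-0.84],0],[[1.74,0,-0.84],0]]}}

```text
t: 6.55
ee_pos: [549.9, 17.6, 169.1]
ee_rot: [3.141, -0.001, 1.841]
contact_force: [-1.5, -0.7, 0.1]
finger_gap: 13.6
```

```bash
python3 - <<'E'
from h import *
im,d=shot('wrist','w3.png')
s=read_state();print(s['t'],s['ee_pos'],s['contact_force'],s['moment'])
for q in('knob','barrel','front_notch','keeper'):
  for x in pinpoint(q,'wrist')[:1]:
    r,c=x['centre'];print(q,x,world('wrist',r,c,dep(d,r,c)))
E
```

```text
6.6 [549.94183347  17.43888435 169.02511648] [-0.42378347 -2.00103375  0.94919195] [-0.37527668  0.07460236 -0.05526944]
knob {'centre': [260.9, 322.3], 'conf': 0.73} [553.25977389  15.85677896 196.00982536]
barrel {'centre': [220.2, 317.8], 'conf': 0.71} [547.43416248  26.36541514 157.07534577]
front_notch {'centre': [224.5, 253.9], 'conf': 0.95} [505.0223195   12.17127181 159.57045504]
keeper {'centre': [209.4, 191.1], 'conf': 0.87} [4.51106702e+02 3.15428417e-01 1.32827936e+02]
```

View pics/w3.png

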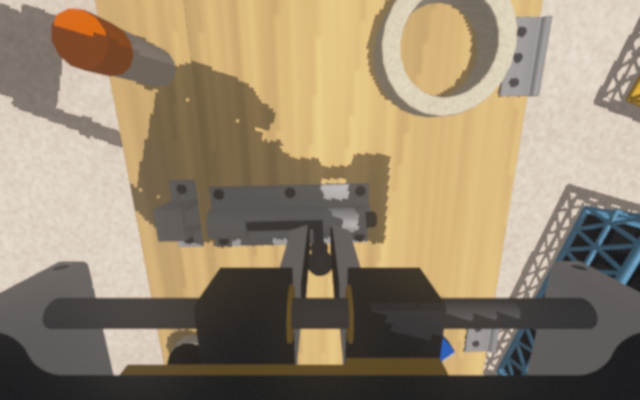

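The handle is up at about 78° with the knob at (261, 321), still pinched between the fingers. Pressing the lid down in small steps.

>>> {"name": "step_arm", "arguments": {"motion": [[[0,-0.04,0.1],0],[[0,-0.07,0.2],0],[[0,-0.1,0.3],0],[[0,-0.1,0.3],0]]}}

```text
t: 7.3
ee_pos: [549.6, 16.1, 166.6]
ee_rot: [3.14, 0.001, 1.841]
contact_force: [-0.5, -3.7, 5.4]
finger_gap: 13.2
```

>>> {"name": "step_arm", "arguments": {"motion": [[[0,-0.04,0.1],0],[[0,-0.07,0.2],0],[[0,-0.07,0.2],0]]}}

```text
t: 7.68
ee_pos: [549.6, 15.3, 165.3]
ee_rot: [3.139, 0.003, 1.841]
contact_force: [-1.2, -3.8, 8.1]
finger_gap: 13.7
```

>>> {"name": "step_arm", "arguments": {"motion": [[[0.05,-0.03,0.1],0],[[0.1,-0.05,0.2],0],[[0.1,-0.05,0.2],0]]}}

```text
t: 8.05
ee_pos: [549.2, 15.3, 164.2]
ee_rot: [3.138, 0.005, 1.841]
contact_force: [-1.1, -7.1, 11.8]
finger_gap: 13.5
```

>>> {"name": "step_arm", "arguments": {"motion": [[[0.05,-0.01,0.06],0],[[0.1,-0.02,0.12],0],[[0.1,-0.02,0.12],0]]}}

```text
t: 8.43
ee_pos: [549.0, 15.6, 163.5]
ee_rot: [3.138, 0.006, 1.841]
contact_force: [-1.7, -6.4, 13.5]
finger_gap: 13.8
```

>>> {"name": "step_arm", "arguments": {"motion": [[[0.15,0,0],0],[[0.3,0,0],0],[[0.3,0,0],0]]}}

```text
t: 8.8
ee_pos: [547.4, 20.8, 162.4]
ee_rot: [3.138, 0.001, 1.841]
contact_force: [-0.1, 1.0, -0.4]
finger_gap: 12.0
```

```bash
python3 - <<'E'
from h import *
im,d=shot('wrist','w4.png')
fs=[read_state()['contact_force']];
cal=get_calibration('wrist')
for q in('knob','barrel','front_notch'):
  for x in pinpoint(q,'wrist')[:1]:
    r,c=x['centre'];print(q,x,world('wrist',r,c,dep(d,r,c)))
s=read_state();print(s['t'],s['ee_pos'],fs,s['contact_force'],s['moment'])
# lid plane from lid points behind barrel, clear of clutter
K=np.array(cal['K']);P=np.array(cal['pose']);r,c=np.mgrid[0:400,0:640]
X=(np.stack([(c-K[0,2])/K[0,0]*d,-(r-K[1,2])/K[1,1]*d,-d,np.ones_like(d)],-1)@P.T)[...,:3]
u=np.array([.9636,.2672]);v=np.array([-.2672,.9636]);o=np.array([550.5,26.3])
cx=(X[...,:2]-o)@u;cy=(X[...,:2]-o)@v
for a in range(-145,140,20):
    m=(cx>a)&(cx<a+10)&(cy>30)&(cy<50)&(d>0)&(abs(X[...,2]-133)<8);print(a+5,np.round(np.median(X[m][:,2]),1),m.sum(),end=' | ')
m=(cx>-30)&(cx<30)&(cy>-20)&(cy<20)
k=(cx>-20)&(cx<15)&(cy>-25)&(cy<12)&(X[...,2]>170)&(X[...,2]<205)
print('\nknob pts',k.sum(),np.round(X[k].max(0),1),np.round([np.median(cx[k]),np.median(cy[k])],1))
E
```

```text
knob {'centre': [280.9, 324.6], 'conf': 0.93} [553.57341883  10.61978761 191.989618  ]
barrel {'centre': [228.4, 318.2], 'conf': 0.78} [544.33041431  29.44072835 160.14248919]
front_notch {'centre': [233.3, 253.8], 'conf': 0.94} [503.44810904  14.03751092 158.83227904]
9.0 [546.0537122   21.88053944 160.09832153] [array([ 0.09899925, -0.71769327,  1.17093115])] [-0.64194439  0.51744696  1.63153075] [-0.02310292  0.01396474  0.02143334]
-140 129.1 356 | -120 129.1 362 | -100 129.2 355 | -80 140.1 351 | -60 139.3 395 | -40 138.3 398 | -20 137.3 389 | 0 136.3 386 | 20 135.3 363 | 40 134.4 364 | 60 133.4 367 | 80 132.4 366 | 100 131.4 355 | 120 130.4 350 | 140 129.4 340 | 
knob pts 1817 [562.8  36.8 205. ] [-2.2  5.2]
```

View pics/w4.png

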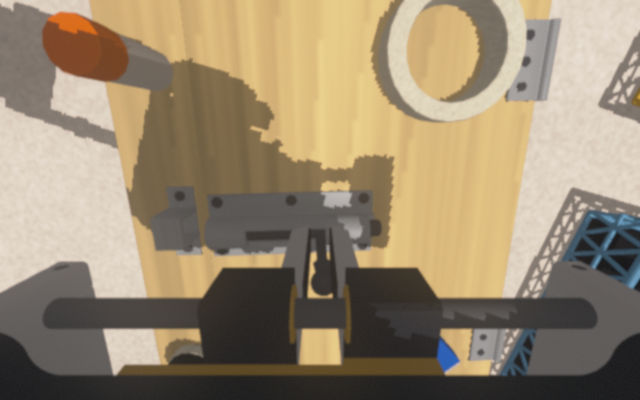

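The knob has slipped out of the pinch to the -y side: it is now at (281, 324), behind the fingers, and the lid has sprung back up. I'll measure the current ball and axis positions properly.

```bash
cat >> h.py <<'E'
u=np.array([.9636,.2672]);v=np.array([-.2672,.9636]);o=np.array([550.5,26.3])
def cloud(cam):
    cal=get_calibration(cam);im,d=get_image(cam)
    K=np.array(cal['K']);P=np.array(cal['pose']);r,c=np.mgrid[0:400,0:640]
    X=(np.stack([(c-K[0,2])/K[0,0]*d,-(r-K[1,2])/K[1,1]*d,-d,np.ones_like(d)],-1)@P.T)[...,:3]
    cx=(X[...,:2]-o)@u;cy=(X[...,:2]-o)@v
    return im,d,np.stack([cx,cy,X[...,2]],-1)
def ball(C,r0,c0):
    from scipy.optimize import least_squares
    r,c=np.mgrid[0:400,0:640];m=(np.hypot(r-r0,c-c0)<10)
    p=C[m];z=np.percentile(p[:,2],90);p=p[(p[:,2]>z-9)&(p[:,2]<z+4)]
    f=least_squares(lambda q:np.linalg.norm(p-q,axis=1)-8,p.mean(0)-[0,0,7],loss='soft_l1',f_scale=.5)
    return f.x,len(p),np.median(abs(f.fun))
def lid(C):
    m=(C[...,0]>-80)&(C[...,0]<130)&(C[...,1]>29)&(C[...,1]<45)&(abs(C[...,2]-135)<9);p=C[m]
    return np.polyfit(p[:,0],p[:,2],1)
def tcp():
    s=read_state();e=s['ee_pos'];return np.r_[(e[:2]-o)@u,(e[:2]-o)@v,e[2]],s
E
python3 - <<'E'
from h import *
im,d,C=cloud('wrist');t,s=tcp();print('t',s['t'],'tcp chest',np.round(t,1),s['contact_force'].round(1),s['finger_gap'])
k=pinpoint('knob','wrist')[0];print(k);print('ball',ball(C,*k['centre']))
print('lid',lid(C))
L=lid(C)
for a in range(-75,-20,6):
    m=(C[...,0]>a)&(C[...,0]<a+6)&(abs(C[...,1])<20);p=C[m];h=p[:,2]-np.polyval(L,p[:,0]);q=p[(h>20)&(h<33)];hq=h[(h>20)&(h<33)]
    print(a,'crest y',q[:,1].min().round(1),q[:,1].max().round(1),'h',np.percentile(hq,95).round(1),'z',np.percentile(q[:,2],95).round(1))
m=(C[...,0]<-95)&(C[...,0]>-122)&(abs(C[...,1])<20)&(C[...,2]>152)&(C[...,2]<166);p=C[m];print('keeper',p.min(0),p.max(0))
E
```

```text
t 9.05 tcp chest [ -5.5  -3.1 160.1] [0.6 0.9 1.2] 11.962863239695402
{'centre': [288.8, 321.5], 'conf': 0.76}
ball (array([ -2.51628181, -37.95611457, 164.98954047]), 291, np.float64(0.3697278357628724))
lid [-3.52576546e-02  1.35409367e+02]
-75 crest y -10.1 8.6 h 27.0 z 165.0
-69 crest y -10.9 9.2 h 27.2 z 165.0
-63 crest y -10.9 9.4 h 27.2 z 164.7
-57 crest y -10.6 9.3 h 27.0 z 164.4
-51 crest y -5.5 9.6 h 25.8 z 162.9
-45 crest y -10.2 9.2 h 25.5 z 162.3
-39 crest y -10.4 9.2 h 25.7 z 162.4
-33 crest y -10.5 10.1 h 25.1 z 161.7
-27 crest y -7.8 9.7 h 26.1 z 162.4
-21 crest y 5.4 10.2 h 32.1 z 168.2
keeper [-118.45282257  -14.3182127   152.01154606] [-97.12712425  10.39140041 160.45037535]
```

>>> {"name": "step_arm", "arguments": {"motion": [[[0,0,-2],0],[[0,0,-3.5],0],[[-1.8,0.2,-4],0],[[-3.5,0.3,-4],0],[[-3.5,0.3,-2],0],[[-3.5,0.3,0],0],[[-3.5,0.3,1.8],0],[[-3.5,0.3,1.8],0],[[-3.5,0.3,1.8],0]], "jaw": 4}}

```text
t: 10.22
ee_pos: [559.0, -12.5, 142.8]
ee_rot: [3.141, 0.0, 1.84]
contact_force: [-0.1, 0.5, -0.3]
finger_gap: 39.9
```

```bash
python3 - <<'E'
from h import *
im,d,C=cloud('wrist');t,s=tcp();print('t',s['t'],'tcp chest',np.round(t,1),s['contact_force'].round(1),s['finger_gap'])
k=pinpoint('knob','wrist')[0];print(k);print('ball',ball(C,*k['centre']))
E
```

```text
t 10.275 tcp chest [ -1.9 -39.6 143.2] [-0.9  0.7  0.5] 40.22640984174392
{'centre': [252.0, 319.4], 'conf': 0.95}
ball (array([ -2.44193964, -38.21355171, 165.58549838]), 309, np.float64(0.3400887785951987))
```

>>> {"name": "step_arm", "arguments": {"motion": [[[0.15,-0.05,-0.35],0],[[0.15,-0.05,-0.35],0],[[0.15,-0.05,-0.35],0],[[0.15,-0.05,-0.35],0],[[0.15,-0.05,-0.35],0]], "jaw": 1.2}}

```text
t: 10.95
ee_pos: [557.1, -10.6, 146.1]
ee_rot: [-3.14, -0.0, 1.841]
contact_force: [-1.4, -1.8, 0.8]
finger_gap: 14.0
```

>>> {"name": "step_arm", "arguments": {"motion": [[[0.15,0,-0.4],0],[[0.48,0,-0.93],0],[[0.8,0,-1.35],0],[[1.19,0,-1.7],0],[[1.59,0,-2.0],0],[[2.07,0,-2.27],0],[[2.5,0,-2.42],0],[[2.95,0,-2.55],0],[[2.95,0,-2.55],0]]}}

```text
t: 12.08
ee_pos: [550.0, 19.2, 171.9]
ee_rot: [3.14, -0.002, 1.841]
contact_force: [-0.6, -0.8, -0.0]
finger_gap: 11.9
```

```bash
python3 - <<'E'
from h import *
im,d,C=cloud('wrist');t,s=tcp();print('t',s['t'],'tcp chest',np.round(t,1),s['contact_force'].round(1),s['finger_gap'])
cv2.imwrite('pics/w5.png',cv2.resize(im[170:330,220:420,::-1],(800,640))[:600])
k=pinpoint('knob','wrist')[0];print(k);print('ball',ball(C,*k['centre']))
E
```

```text
t 12.125 tcp chest [ -2.4  -7.1 171.8] [0.  0.1 0.1] 11.976163017417827
{'centre': [272.7, 321.3], 'conf': 0.59}
ball (array([ -2.00573374, -24.63704034, 183.67653107]), 302, np.float64(0.3337796723880926))
```

View pics/w5.png

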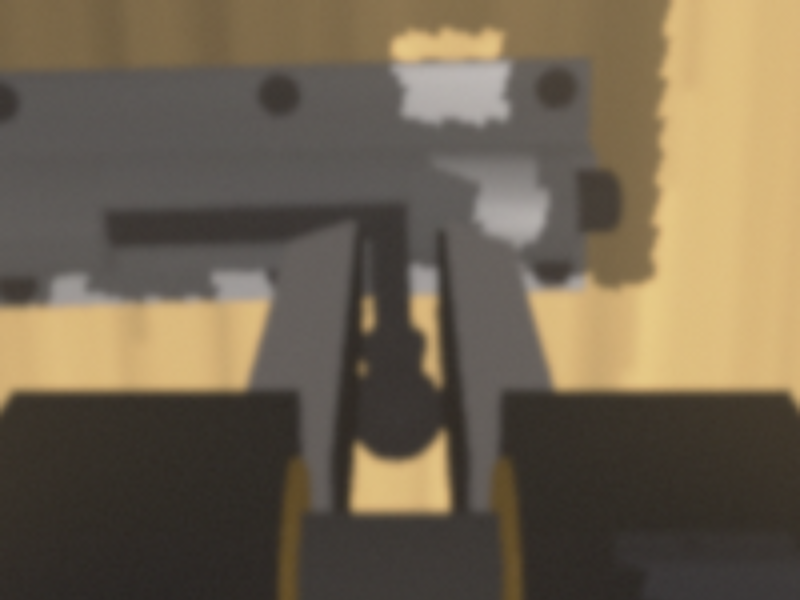

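The pinch doesn't hold the ball, which slips out towards -y. Instead I'll use a cradle: the fingers stay 12 mm apart on the -y side of the ball and push it up its arc. Off the notch, the slot edge keeps the handle up by itself.

>>> {"name": "step_arm", "arguments": {"motion": [[[0,0,-2],0],[[-1,0,-3],0],[[-2.5,0,-3],0],[[-4,0,-3],0],[[-4.8,0,-2],0],[[-4.8,0,0],0],[[-4.8,0,2],0],[[-4.8,0,2.5],0],[[-4.8,0,2.5],0]], "jaw": 1.1}}

```text
t: 13.3
ee_pos: [562.4, -28.5, 146.1]
ee_rot: [-3.141, -0.001, 1.841]
contact_force: [0.2, -0.1, 0.2]
finger_gap: 10.9
```

```bash
python3 - <<'E'
from h import *
im,d,C=cloud('wrist');t,s=tcp();print('t',s['t'],'tcp chest',np.round(t,1),s['contact_force'].round(1),s['finger_gap'])
k=pinpoint('knob','wrist')[0];print(k);print('ball',ball(C,*k['centre']))
E
```

```text
t 13.35 tcp chest [ -2.7 -56.1 146.7] [ 0.5 -0.2  0.3] 11.22187451203586
{'centre': [227.2, 321.9], 'conf': 0.63}
ball (array([ -2.36938356, -38.18148734, 165.60882025]), 302, np.float64(0.3188343015448236))
```

>>> {"name": "step_arm", "arguments": {"motion": [[[0.4,0,0],0],[[0.58,0,-0.4],0],[[0.9,0,-0.93],0],[[1.22,0,-1.35],0],[[1.6,0,-1.7],0],[[2.0,0,-2.0],0],[[2.48,0,-2.27],0],[[2.9,0,-2.42],0],[[3.25,0,-2.52],0],[[3.25,0,-2.52],0]]}}

```text
t: 14.65
ee_pos: [553.9, 3.8, 171.7]
ee_rot: [3.141, -0.001, 1.841]
contact_force: [0.3, -0.4, 0.3]
finger_gap: 10.9
```

```bash
python3 - <<'E'
from h import *
im,d,C=cloud('wrist');t,s=tcp();print('t',s['t'],'tcp chest',np.round(t,1),s['contact_force'].round(1),s['finger_gap'])
k=pinpoint('knob','wrist')[0];print(k);print('ball',ball(C,*k['centre']))
E
```

```text
t 14.7 tcp chest [ -2.7 -22.9 171.6] [ 0.6  0.2 -0.4] 10.836507783497806
{'centre': [227.6, 321.1], 'conf': 0.66}
ball (array([ -1.97653286,  -7.8428396 , 191.28526922]), 313, np.float64(0.31264045054826717))
```

The cradle works: the ball is at y -7.8, so the handle is at about 80°. Sliding forward 10 mm, short of the keeper.

>>> {"name": "step_arm", "arguments": {"motion": [[[0,-0.3,0],0],[[0,-0.6,0],0],[[0,-0.9,0],0],[[0,-1.2,0],0],[[0,-1.2,0],0]]}}

```text
t: 15.38
ee_pos: [542.0, -0.3, 171.9]
ee_rot: [-3.141, -0.0, 1.841]
contact_force: [0.4, 0.3, -0.4]
finger_gap: 10.8
```

```bash
python3 - <<'E'
from h import *
im,d,C=cloud('wrist');t,s=tcp();print('t',s['t'],'tcp chest',np.round(t,1),s['contact_force'].round(1),s['finger_gap'])
k=pinpoint('knob','wrist')[0];print(k);print('ball',ball(C,*k['centre']))
E
```

```text
t 15.425 tcp chest [-15.1 -23.4 171.9] [-0.9  0.4 -1.5] 11.406550003916282
{'centre': [226.7, 344.4], 'conf': 0.56}
ball (array([ -2.00019079,  -5.01707419, 191.73948444]), 295, np.float64(0.3051964581599407))
```

>>> {"name": "step_arm", "arguments": {"motion": [[[0,0.4,0],0],[[0,0.8,0],0],[[0,1.25,0],0],[[0,1.25,0],0]]}}

```text
t: 15.98
ee_pos: [554.9, 3.3, 171.7]
ee_rot: [3.141, -0.0, 1.841]
contact_force: [0.2, 0.5, -0.3]
finger_gap: 10.8
```

>>> {"name": "step_arm", "arguments": {"motion": [[[0.2,0,0],0],[[0.4,0,0],0],[[0.4,0,0],0]], "jaw": 1.35}}

```text
t: 16.35
ee_pos: [553.2, 7.2, 171.9]
ee_rot: [3.142, -0.0, 1.841]
contact_force: [-0.3, 0.9, -0.8]
finger_gap: 13.6
```

```bash
python3 - <<'E'
from h import *
im,d,C=cloud('wrist');t,s=tcp();print('t',s['t'],'tcp chest',np.round(t,1),s['contact_force'].round(1),s['finger_gap'])
k=pinpoint('knob','wrist')[0];print(k);print('ball',ball(C,*k['centre']))
E
```

```text
t 16.4 tcp chest [ -2.5 -19.3 171.9] [0.6 0.1 0. ] 13.43795324436263
{'centre': [229.5, 321.0], 'conf': 0.85}
ball (array([ -1.86495648,  -5.50512905, 191.70496686]), 312, np.float64(0.3156556897965288))
```

>>> {"name": "step_arm", "arguments": {"motion": [[[0.1,-0.2,0],0],[[0.1,-0.4,0],0],[[0.1,-0.6,0],0],[[0.1,-0.8,0],0],[[0.1,-1.0,0],0],[[0.1,-1.2,0],0],[[0.1,-1.2,0],0]]}}

```text
t: 17.32
ee_pos: [541.3, 4.5, 171.9]
ee_rot: [-3.141, 0.0, 1.841]
contact_force: [0.3, -0.9, 0.6]
finger_gap: 13.7
```

```bash
python3 - <<'E'
from h import *
im,d,C=cloud('wrist');t,s=tcp();print('t',s['t'],'tcp chest',np.round(t,1),s['contact_force'].round(1),s['finger_gap'])
k=pinpoint('knob','wrist')[0];print(k);print('ball',ball(C,*k['centre']))
E
```

```text
t 17.375 tcp chest [-14.6 -18.5 172. ] [ 1.2 -0.9  0.2] 13.489390232603295
{'centre': [227.1, 326.8], 'conf': 0.61}
ball (array([-11.60393787,  -4.1875234 , 191.69929028]), 294, np.float64(0.3186075381655411))
```

The ball moved with the fingers to x -11.6, so the slide is about 9.7 mm. Backing off now; the handle should come to rest on the slot edge. Then I'll go up and come down over the stem with the jaws wider.

>>> {"name": "step_arm", "arguments": {"motion": [[[-0.4,0.3,0],0],[[-0.9,0.3,0],0],[[-1.8,0.3,0],0],[[-2.2,0.3,-1.5],0],[[-2.2,0.3,-3.5],0],[[-1,0.3,-4.5],0],[[0.4,0.3,-4.5],0],[[1.5,0.3,-4.5],0],[[1.5,0.3,-4.5],0]]}}

```text
t: 18.55
ee_pos: [539.6, 21.2, 216.3]
ee_rot: [-3.14, -0.001, 1.843]
contact_force: [-0.1, 0.2, 0.1]
finger_gap: 13.3
```

```bash
python3 - <<'E'
from h import *
im,d,C=cloud('wrist');t,s=tcp();print('t',s['t'],'tcp chest',np.round(t,1),s['contact_force'].round(1),s['finger_gap'])
cv2.imwrite('pics/w6.png',im[:,:,::-1])
k=pinpoint('knob','wrist')[0];print(k);print('ball',ball(C,*k['centre']),lid(C))
E
```

```text
t 18.6 tcp chest [-11.7  -2.6 216.4] [ 0.2 -0.5 -0.4] 13.340023012282753
{'centre': [245.0, 322.9], 'conf': 0.68}
ball (array([-11.45949862,  -2.19388105, 224.76564774]), 15, np.float64(0.38565085943746613)) [-3.78668827e-02  1.35765627e+02]
```

View pics/w6.png

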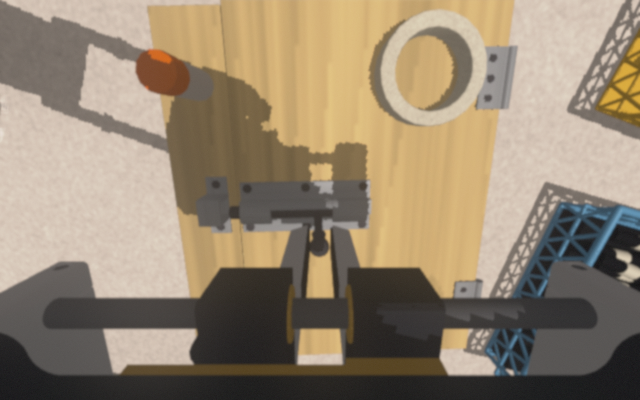

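The handle is resting on the slot edge, with the ball at (243, 319) below and between the fingers. The rod pokes out towards the keeper at (212, 234). Next I refit the ball.

```bash
python3 - <<'E'
from h import *
from scipy.optimize import least_squares
im,d,C=cloud('wrist');r,c=np.mgrid[0:400,0:640]
m=(np.hypot(r-243,c-319)<10)&(C[...,2]>176)&(C[...,2]<200);p=C[m]
f=least_squares(lambda q:np.linalg.norm(p-q,axis=1)-8,p.mean(0)-[0,0,5],loss='soft_l1',f_scale=.5);print(f.x,len(p),np.median(abs(f.fun)))
m=(C[...,0]<-30)&(C[...,0]>-75)&(abs(C[...,1])<14)&(C[...,2]>156)&(C[...,2]<168);p=C[m];print('barrel y',np.percentile(p[:,1],[2,98]))
E
```

```text
[-11.27890062 -19.54241029 187.31452997] 292 0.31645629956870946
barrel y [-10.04295848   9.39553827]
```

>>> {"name": "step_arm", "arguments": {"motion": [[[0,0,0],0],[[0,0.05,1.5],0],[[0,0.05,3.0],0],[[0,0.05,4.3],0],[[0,0.05,5.0],0],[[0,0.05,5.0],0]], "jaw": 2.4}}

```text
t: 19.45
ee_pos: [540.5, 20.2, 166.1]
ee_rot: [-3.14, -0.001, 1.841]
contact_force: [-0.3, -0.5, 0.2]
finger_gap: 24.4
```

>>> {"name": "step_arm", "arguments": {"motion": [[[0,0,0],0],[[0,0,0.1],0],[[0,0,0.2],0],[[0,0,0.3],0],[[0,0,0.4],0],[[0,0,0.5],0],[[0,0,0.5],0]], "jaw": 1.1}}

```text
t: 20.32
ee_pos: [540.6, 20.1, 161.7]
ee_rot: [-3.141, -0.0, 1.841]
contact_force: [-2.4, -0.1, 0.9]
finger_gap: 11.1
```

>>> {"name": "step_arm", "arguments": {"motion": [[[0,-0.04,0.1],0],[[0,-0.08,0.2],0],[[0,-0.12,0.3],0],[[0,-0.12,0.3],0]]}}

```text
t: 20.82
ee_pos: [540.4, 19.9, 158.9]
ee_rot: [3.14, -0.0, 1.841]
contact_force: [0.2, -0.5, 0.0]
finger_gap: 11.2
```

>>> {"name": "step_arm", "arguments": {"motion": [[[0,-0.03,0.1],0],[[0,-0.06,0.2],0],[[0,-0.09,0.3],0],[[0,-0.09,0.3],0]]}}

```text
t: 21.32
ee_pos: [539.9, 19.7, 156.5]
ee_rot: [3.139, 0.0, 1.841]
contact_force: [1.2, 1.3, 2.6]
finger_gap: 11.0
```

>>> {"name": "step_arm", "arguments": {"motion": [[[0,-0.03,0.1],0],[[0,-0.06,0.2],0],[[0,-0.09,0.3],0],[[0,-0.09,0.3],0]]}}

```text
t: 21.82
ee_pos: [539.6, 19.6, 154.1]
ee_rot: [3.138, 0.001, 1.841]
contact_force: [2.1, 1.6, 8.3]
finger_gap: 11.1
```

```bash
python3 - <<'E'
from h import *
from scipy.optimize import least_squares
im,d,C=cloud('wrist');t,s=tcp();print('t',s['t'],'tcp chest',np.round(t,1),s['contact_force'].round(1),s['moment'].round(2),s['finger_gap'],lid(C))
k=pinpoint('knob','wrist')[0];print(k);print('ball',ball(C,*k['centre']))
E
```

```text
t 21.875 tcp chest [-12.3  -3.5 154.2] [2.1 2.6 9.3] [ 0.26 -0.34  0.04] 11.068742602913494 [-1.39138387e-02  1.32258860e+02]
{'centre': [285.7, 323.5], 'conf': 0.89}
ball (array([-10.42328223, -11.63929731, 194.91923145]), 11, np.float64(0.5657671490953371))
```

The lid angle is down from 0.037 to 0.014 at 9 N, so pressing through the fingertips works. It should reach its rest at about 15 N.

>>> {"name": "step_arm", "arguments": {"motion": [[[0,-0.03,0.1],0],[[0,-0.05,0.2],0],[[0,-0.06,0.27],0],[[0,-0.06,0.27],0]]}}

```text
t: 22.42
ee_pos: [539.4, 19.5, 152.4]
ee_rot: [3.136, 0.001, 1.841]
contact_force: [2.2, 1.5, 12.8]
finger_gap: 10.5
```

>>> {"name": "step_arm", "arguments": {"motion": [[[0,-0.01,0.05],0],[[0,-0.02,0.1],0],[[0,-0.02,0.1],0]]}}

```text
t: 22.8
ee_pos: [539.3, 19.5, 151.8]
ee_rot: [3.136, 0.001, 1.841]
contact_force: [0.3, 2.5, 13.0]
finger_gap: 10.6
```

```bash
python3 - <<'E'
from h import *
im,d,C=cloud('wrist');t,s=tcp();print('t',s['t'],'tcp chest',np.round(t,1),s['contact_force'].round(1),s['moment'].round(2),s['finger_gap'],lid(C))
E
```

```text
t 22.85 tcp chest [-12.6  -3.6 151.8] [ 1.4  2.2 13.1] [ 0.32 -0.29  0.  ] 10.902287901417099 [-3.65134168e-04  1.30238036e+02]
```

>>> {"name": "step_arm", "arguments": {"motion": [[[0,0,0.05],0],[[0,0,0.1],0],[[0,-0.2,0.1],0],[[0,-0.4,0.1],0],[[0,-0.6,0.1],0],[[0,-0.8,0.1],0],[[0,-0.8,0.1],0]]}}

```text
t: 23.72
ee_pos: [535.8, 17.5, 151.7]
ee_rot: [3.127, 0.003, 1.84]
contact_force: [7.6, 3.4, 11.7]
finger_gap: 11.2
```

>>> {"name": "step_arm", "arguments": {"motion": [[[0,-0.2,0.03],0],[[0,-0.4,0.06],0],[[0,-0.6,0.06],0],[[0,-0.6,0.06],0]]}}

```text
t: 24.22
ee_pos: [531.4, 15.9, 151.6]
ee_rot: [3.124, 0.004, 1.84]
contact_force: [8.7, 2.6, 12.7]
finger_gap: 11.0
```

```bash
python3 - <<'E'
from h import *
im,d,C=cloud('wrist');t,s=tcp();print('t',s['t'],'tcp chest',np.round(t,1),s['contact_force'].round(1),s['moment'].round(2),s['finger_gap'],lid(C))
k=pinpoint('knob','wrist');print(k)
cv2.imwrite('pics/w7.png',cv2.resize(im[170:320,170:420,::-1],(800,480)))
E
```

```text
t 24.275 tcp chest [-21.1  -4.9 151.6] [ 8.9  3.8 12.6] [ 0.48 -1.78  0.09] 10.681353653194066 [1.17269668e-03 1.30014045e+02]
[{'centre': [284.1, 324.2], 'conf': 0.86}, {'centre': [230.0, 276.5], 'conf': 0.57}]
```

View pics/w7.png

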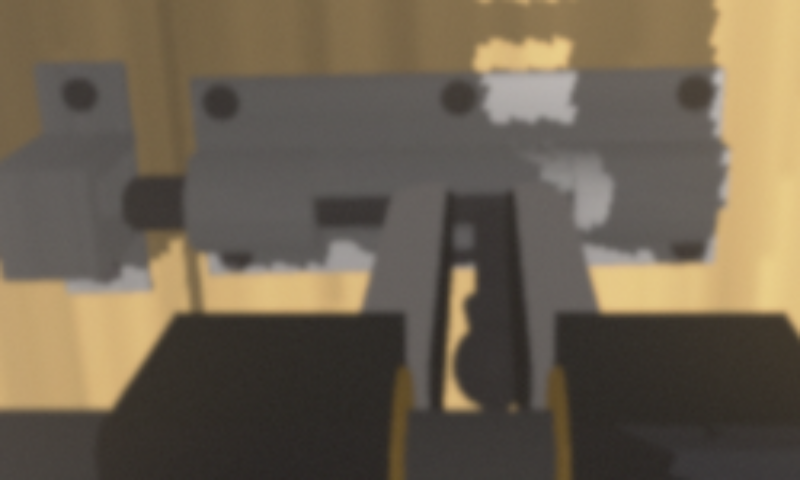

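The lid is flat, the rear finger is pushing the stem at about crop (500, 250), and the rod tip is just entering the keeper's mouth at (128, 200). Continuing gently.

>>> {"name": "step_arm", "arguments": {"motion": [[[0,-0.2,0.02],0],[[0,-0.4,0.04],0],[[0,-0.6,0.04],0],[[0,-0.6,0.04],0]]}}

```text
t: 24.82
ee_pos: [526.2, 14.2, 151.5]
ee_rot: [3.123, 0.004, 1.84]
contact_force: [9.9, 3.4, 13.2]
finger_gap: 11.2
```

>>> {"name": "step_arm", "arguments": {"motion": [[[0,-0.2,0],0],[[0,-0.4,0],0],[[0,-0.6,0],0],[[0,-0.8,0],0],[[0,-0.8,0],0]]}}

```text
t: 25.45
ee_pos: [518.6, 12.0, 151.5]
ee_rot: [3.123, 0.004, 1.84]
contact_force: [9.2, 2.2, 13.7]
finger_gap: 11.0
```

>>> {"name": "step_arm", "arguments": {"motion": [[[0.03,-0.2,0],0],[[0.06,-0.4,0],0],[[0.1,-0.6,0],0],[[0.1,-0.8,0],0],[[0.1,-1.0,0],0],[[0.1,-1.2,0],0],[[0.1,-1.2,0],0]]}}

```text
t: 26.32
ee_pos: [508.9, 9.7, 151.5]
ee_rot: [3.119, 0.005, 1.84]
contact_force: [13.1, 3.2, 8.9]
finger_gap: 11.2
```

>>> {"name": "step_arm", "arguments": {"motion": [[[0,-0.15,0],0],[[0,-0.3,0],0],[[0,-0.3,0],0]]}}

```text
t: 26.7
ee_pos: [508.8, 9.6, 152.0]
ee_rot: [3.113, 0.005, 1.839]
contact_force: [17.5, 4.5, 8.4]
finger_gap: 10.9
```

```bash
python3 - <<'E'
from h import *
im,d,C=cloud('wrist');t,s=tcp();print('t',s['t'],'tcp chest',np.round(t,1),s['contact_force'].round(1),s['moment'].round(2),s['finger_gap'],lid(C))
k=pinpoint('knob','wrist');print(k,pinpoint('front_notch','wrist'))
for q in k[:2]: print('ball',ball(C,*q['centre']))
cv2.imwrite('pics/w8.png',cv2.resize(im[170:320,170:420,::-1],(800,480)))
E
```

```text
t 26.75 tcp chest [-44.7  -4.9 152. ] [16.9  5.   8.8] [ 0.97 -3.4   0.03] 11.091897736842055 [-2.38083767e-03  1.30552185e+02]
[{'centre': [284.2, 325.5], 'conf': 0.76}] [{'centre': [232.3, 311.4], 'conf': 0.63}]
ball (array([-34.114894  ,  -1.24564896, 217.18088523]), 50, np.float64(0.33437459743436015))
```

View pics/w8.png

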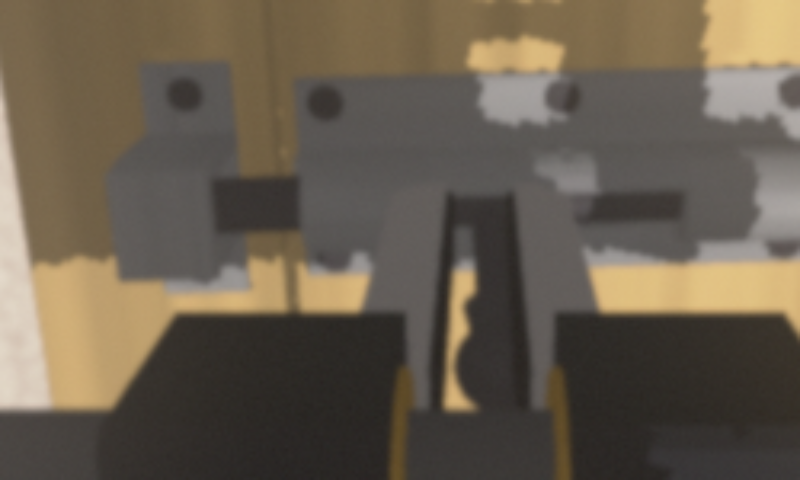

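The bolt is inside the keeper, but it stopped at a slide of about 37 mm. The likely cause is the front fingertip catching on the slot end or notch. The keeper now holds the lid, so I'll ease off, raise the tips clear of the barrel, and push on the stem only.

>>> {"name": "step_arm", "arguments": {"motion": [[[0,0.4,0],0],[[0,0.8,-0.2],0],[[0,0.8,-0.5],0],[[0,0.8,-0.9],0],[[0,0.8,-1.2],0],[[0,0.8,-1.2],0]]}}

```text
t: 27.6
ee_pos: [504.7, 11.2, 158.7]
ee_rot: [3.139, -0.0, 1.841]
contact_force: [5.0, 0.9, -1.7]
finger_gap: 11.1
```

>>> {"name": "step_arm", "arguments": {"motion": [[[0,-0.2,0],0],[[0,-0.4,0],0],[[0,-0.6,0],0],[[0,-0.8,0],0],[[0,-0.8,0],0]]}}

```text
t: 28.22
ee_pos: [498.7, 9.4, 158.8]
ee_rot: [3.135, -0.0, 1.84]
contact_force: [8.3, 3.9, -4.0]
finger_gap: 11.2
```

```bash
python3 - <<'E'
from h import *
im,d,C=cloud('wrist');t,s=tcp();print('t',s['t'],'tcp chest',np.round(t,1),s['contact_force'].round(1),s['moment'].round(2),s['finger_gap'],lid(C))
cv2.imwrite('pics/w9.png',cv2.resize(im[170:320,170:420,::-1],(800,480)))
E
```

```text
t 28.275 tcp chest [-54.5  -2.4 158.8] [ 8.8  3.  -4. ] [ 0.56 -1.47  0.01] 11.013115936574868 [-6.35442516e-03  1.31152349e+02]
```

>>> {"name": "step_arm", "arguments": {"motion": [[[0,-0.15,0],0],[[0,-0.3,0],0],[[0,-0.3,0],0]]}}

```text
t: 28.65
ee_pos: [498.4, 9.4, 159.0]
ee_rot: [3.13, -0.0, 1.84]
contact_force: [12.5, 4.9, -7.6]
finger_gap: 11.0
```

```bash
python3 - <<'E'
from h import *
im,d,C=cloud('wrist');t,s=tcp();print('t',s['t'],'tcp chest',np.round(t,1),s['contact_force'].round(1),s['moment'].round(2),s['finger_gap'],lid(C))
k=pinpoint('knob','wrist');print(k)
cv2.imwrite('pics/w9.png',cv2.resize(im[170:320,170:420,::-1],(800,480)))
E
```

```text
t 28.7 tcp chest [-54.8  -2.4 159. ] [13.2  4.3 -6.9] [ 0.89 -2.39  0.11] 10.888001616491618 [-6.42723753e-03  1.31165780e+02]
[{'centre': [281.1, 326.9], 'conf': 0.64}, {'centre': [63.1, 208.9], 'conf': 0.48}]
```

View pics/w9.png

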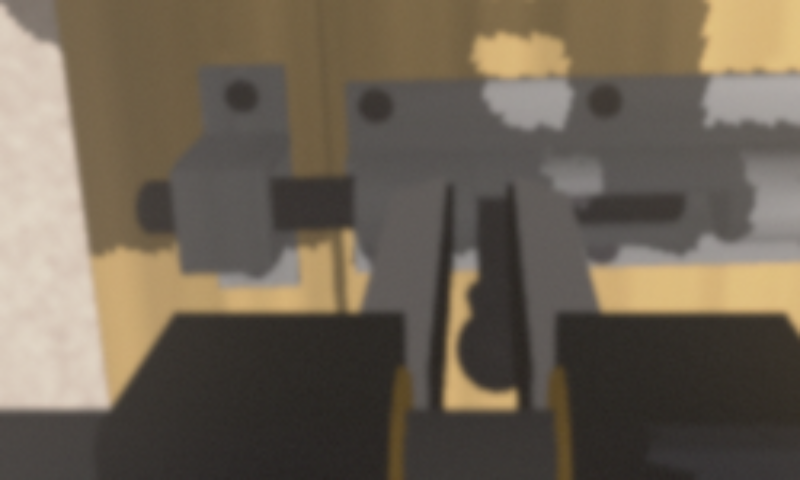

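The rod now sticks out past the keeper by crop x 138–172, the motion has stopped with force rising, and the handle is still up at (495, 345). Easing the push should let the handle fall into the front notch.

>>> {"name": "step_arm", "arguments": {"motion": [[[0,0.3,0],0],[[0,0.6,0],0],[[0,0.75,0],0],[[0,0.75,0],0],[[0,0.75,0],0]]}}

```text
t: 29.38
ee_pos: [498.9, 9.8, 158.8]
ee_rot: [-3.14, -0.001, 1.841]
contact_force: [1.1, 0.1, 0.3]
finger_gap: 11.0
```

>>> {"name": "step_arm", "arguments": {"motion": [[[0,0,-2],0],[[0,0,-4.5],0],[[0,0,-4.5],0],[[0,0,-4.5],0]]}}

```text
t: 29.88
ee_pos: [498.9, 9.9, 203.3]
ee_rot: [-3.14, -0.001, 1.841]
contact_force: [0.1, 0.3, -0.5]
finger_gap: 11.0
```

```bash
python3 - <<'E'
from h import *
from scipy.optimize import least_squares
im,d,C=cloud('wrist');t,s=tcp();print('t',s['t'],'tcp chest',np.round(t,1),s['contact_force'].round(1),s['finger_gap'],lid(C))
for k in pinpoint('knob','wrist')[:2]:
    r,c=k['centre'];print(k,C[int(r),int(c)]);print('ball',ball(C,r,c))
m=(C[...,0]<-30)&(C[...,0]>-75)&(C[...,1]<-8)&(C[...,1]>-55)&(C[...,2]>145)&(C[...,2]<195);p=C[m];print(len(p),p.max(0),p.min(0))
cv2.imwrite('pics/w10.png',im[:,:,::-1])
E
```

```text
t 29.925 tcp chest [-54.2  -2.  203. ] [ 0.5 -0.   0.1] 11.123926882229384 [-5.94805945e-03  1.31081094e+02]
{'centre': [246.8, 326.4], 'conf': 0.56} [-48.25635919 -12.61053811 190.55894896]
ball (array([-50.65825539,  12.68679215, 237.99181995]), 71, np.float64(0.625381830123489))
469 [-30.48020877  -8.02464926 192.90259728] [-74.76404019 -23.90752622 145.06103973]
```

```bash
python3 - <<'E'
from h import *
from scipy.optimize import least_squares
im,d,C=cloud('wrist');r,c=np.mgrid[0:400,0:640]
m=(np.hypot(r-246,c-324)<12)&(C[...,2]>172)&(C[...,2]<196);p=C[m]
f=least_squares(lambda q:np.linalg.norm(p-q,axis=1)-8,p.mean(0)-[0,0,5],loss='soft_l1',f_scale=.5);print('ball',f.x,len(p),np.median(abs(f.fun)),p.min(0),p.max(0))
print([ (round(x['conf'],2),C[int(x['centre'][0]),int(x['centre'][1])].round(1)) for x in pinpoint('front_notch','wrist')[:2]])
m=(C[...,0]<-117)&(C[...,0]>-140)&(abs(C[...,1])<8)&(C[...,2]>146)&(C[...,2]<156);p=C[m];print('rod tip x',np.percentile(p[:,0],[1,5,50]),len(p))
m=(C[...,0]<-92)&(C[...,0]>-126)&(abs(C[...,1]-10)<8)&(C[...,2]>156)&(C[...,2]<165);p=C[m];print('keeper x',np.percentile(p[:,0],[2,98]),len(p))
m=(abs(C[...,1]-5)<3)&(C[...,2]>152)&(C[...,2]<162)&(C[...,0]<60)&(C[...,0]>-92);p=C[m];print('barrel x',np.percentile(p[:,0],[1,99]))
E
```

```text
ball [-50.65512068 -16.61744695 183.9394799 ] 295 0.32448118788479263 [-57.88835725 -21.93314585 174.89562536] [-46.74373323  -8.60956547 193.16606203]
[(0.66, array([-51.8,  -0.5, 154.2]))]
rod tip x [-127.95137362 -127.15728151 -123.48826391] 124
keeper x [-117.58115735  -98.5591949 ] 246
barrel x [-79.87216614  28.24993793]
```

The rod tip is at -127.5, so the bolt is at the stop, but the handle still stands at about 67°, lightly stuck. I'll nudge the ball down to the -y side with the fingers straddling the stem.

>>> {"name": "step_arm", "arguments": {"motion": [[[0,0.3,1],0],[[0,0.3,2.2],0],[[0,0.3,3.0],0],[[-0.3,0.3,3.0],0],[[-0.6,0.3,3.0],0],[[-0.9,0.3,3.0],0],[[-1.2,0.3,3.0],0],[[-1.2,0.3,3.0],0]]}}

```text
t: 31.08
ee_pos: [506.3, -1.3, 174.4]
ee_rot: [3.141, 0.0, 1.84]
contact_force: [-0.3, 1.1, -0.1]
finger_gap: 11.1
```

```bash
cat >> h.py <<'E'
def knobfit():
    im,d,C=cloud('wrist');t,s=tcp();print('t',round(s['t'],2),'tcp',np.round(t,1),s['contact_force'].round(1),'lid',lid(C)[0].round(4))
    for k in pinpoint('knob','wrist')[:2]:
        r,c=k['centre'];R,Q=np.mgrid[0:400,0:640];m=(np.hypot(R-r,Q-c)<12)&(C[...,2]>145)&(C[...,2]<196)&(C[...,1]>-55)&(C[...,1]<0);p=C[m]
        if len(p)<40: print(k,'few');continue
        z=np.percentile(p[:,2],95);p=p[p[:,2]>z-10]
        from scipy.optimize import least_squares
        f=least_squares(lambda q:np.linalg.norm(p-q,axis=1)-8,p.mean(0)-[0,0,5],loss='soft_l1',f_scale=.5)
        print(round(k['conf'],2),np.round([r,c]),'ball',f.x.round(1),len(p),np.median(abs(f.fun)).round(2),'angle',np.arctan2(f.x[2]-146.2,-.7-f.x[1]).round(3)-.349)
    m=(C[...,0]<-117)&(C[...,0]>-140)&(abs(C[...,1])<8)&(C[...,2]>146)&(C[...,2]<156);print('rod tip',np.percentile(C[m][:,0],5))
E
python3 -c "
from h import *
knobfit()"
```

```text
t 31.12 tcp [-50.1 -14.6 174.3] [ 0.1 -0.5  0.3] lid -0.006
0.84 [259. 318.] ball [-50.5 -31.1 173.8] 345 0.34 angle 0.389
rod tip -126.88189990369193
```

>>> {"name": "step_arm", "arguments": {"motion": [[[0,0,0],0],[[0,0,0],0]]}}

```text
t: 31.42
ee_pos: [505.9, -0.9, 174.2]
ee_rot: [3.142, -0.0, 1.841]
contact_force: [-0.0, -0.2, 0.8]
finger_gap: 11.1
```

```bash
python3 -c "
from h import *
knobfit()"
```

```text
t 31.48 tcp [-50.2 -14.3 174.2] [ 0.  -0.4  0.3] lid -0.0061
0.67 [263. 322.] ball [-50.4 -38.5 160.9] 327 0.33 angle 0.02300000000000002
0.32 [212. 318.] ball [-49.7  -3.8 146.6] 233 1.34 angle -0.205
rod tip -127.21753701844817
```

The handle has dropped fully, at an angle of about 0.02 rad. I'll withdraw straight up, check once more and hand in.

>>> {"name": "step_arm", "arguments": {"motion": [[[0,0,-3],0],[[0,0,-7],0],[[2,0,-12],0],[[2,0,-12],0],[[2,0,-12],0]]}}

```text
t: 32.15
ee_pos: [500.3, 18.3, 293.7]
ee_rot: [-3.141, -0.0, 1.841]
contact_force: [-0.0, 1.2, -0.4]
finger_gap: 11.0
```

```bash
python3 - <<'E'
from h import *
knobfit()
im,d=shot('wrist','w11.png')
E
```

```text
t 32.2 tcp [-50.9   5.7 292.9] [-0.5 -0.1 -0.8] lid -0.0062
rod tip -127.52203651296294
```

View pics/w11.png

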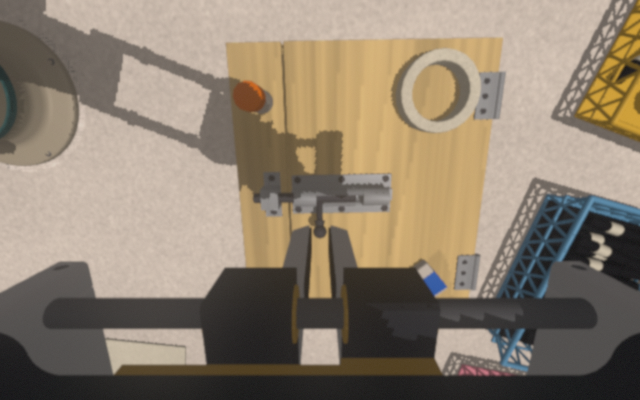

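The final view shows the handle down at the front notch, with the ball at (232, 320). The rod is through the keeper at (198, 258), the gripper is clear, and the tape, glue stick and eraser look undisturbed.

```bash
python3 -c "
from cell import *
print(job_done())"
```

```text
the job is handed in; nothing more can be done
None
```

The bolt is shot through the keeper with its handle down in the front notch, and I handed the job in at about 32 s of the 58 s allowed.

**What I did:**
- **Handle:** Pinching the knob failed twice because it slipped out. The first slip happened with the lid pressed partly down, so the lid sprang back up. I then pushed the ball up from its -y side between the nearly closed fingers and slid the bolt about 10 mm, so the slot edge held the handle up.
- **Lid and bolt:** I pressed the lid level through the barrel with about 13 N, using the fingertips. With the stem between the fingers, I pushed the bolt into the keeper.
- **A catch at about 37 mm:** The bolt stopped short with about 18 N of sideways force on the wrist, probably because the front fingertip caught at the slot's end. I backed off, raised the tips and pushed the stem alone to its stop.
- **Lowering:** The handle stuck at about 67° from level. A light nudge dropped it into the notch.

**Last checks:**
- **Bolt:** The rod tip is at chest x -127.5 mm, which means a slide of about 45 mm.
- **Handle:** It measured about 0.02 rad, taken just before I withdrew. The last ball fit found nothing, so at the end I confirmed it only by picture.
- **Lid:** The depth fit gave a slope of -0.006. The sign convention makes that about 0.006 rad raised, under the 0.016 limit.
- **Contact:** The gripper was clear, with wrist force close to zero.
- **Loose items:** The tape, glue stick and eraser looked undisturbed in the picture. I did not measure any of the loose items, and the ink jar, tub and glue bottle were not checked at the end.

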